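Clear the stall bench after washing up

TASK

Clear up the bench after the washing-up: take the two wooden boards out of the slotted rack and lean them side by side to dry against the low tiled wall, each square to the wall with its foot on the bench hard up against the inside of the kerb and its top end resting back on the wall; and nest all the aluminium tumblers that are there, right way up, into one straight stack standing in the round wooden holder. Leave the aluminium plates in the rack, do not let a board fall flat, and do not disturb the red mug, the incense burner or the scoop.

Things in the scene. Friction and masses are not known exactly. Their poses are not given: they have to be found in the camera images.
- upstand: low tiled wall on the bench, fixed: 300 long (x), 30 thick, 90 high, with a kerb 300 x 20 x 20 high along its front. Origin on the bench at the foot of the front face, mid-length; +y goes into the wall. Kerb inner face at y = -48, outer at -68. A board with its foot against the kerb rests on the wall's top front edge at about 21 degrees from upright
- rack: slotted rack, fixed: wooden base 130 (x) x 205 (y) x 10 high with four slots side by side along y, 50 apart (at y = -75, -25, 25, 75); each slot is 18 wide between two steel fins 120 long that rise to 55 above the bench. Origin at the centre of its underside
- board1: wooden board, the taller thing in the rack, 120 wide (x) x 14 thick (y) x 150 tall (z), about 0.25 kg, a small dark hanging hole in one top corner; it starts standing in a rack slot, its foot 10 above the bench and its top at 160. Origin at the centre of its underside (foot)
- board2: wooden board, the taller thing in the rack, 120 wide (x) x 14 thick (y) x 150 tall (z), about 0.25 kg, a small dark hanging hole in one top corner; it starts standing in a rack slot, its foot 10 above the bench and its top at 160. Origin at the centre of its underside (foot)
- board1_top (a point): centre of the top edge of board1, 150 from the foot along its z
- board2_top (a point): centre of the top edge of board2, 150 from the foot along its z
- plate1: aluminium plate 130 wide (x) x 12 thick (y) x 100 tall (z) standing in a rack slot; to stay there. Origin at the centre of its lower edge
- plate2: aluminium plate 130 wide (x) x 12 thick (y) x 100 tall (z) standing in a rack slot; to stay there. Origin at the centre of its lower edge
- holder: round dark wooden holder for the tumblers, fixed, 88 in diameter, 50 high, with a tapered open well: floor 6 above the bench, 50 across at the floor and 67 at the mouth. A tumbler set in it stands upright on the floor, its collar just above the mouth. Origin at the centre of its underside
- tumbler1: aluminium stacking tumbler, mouth up, 80 tall, 0.12 kg, heavy-bottomed; foot 44 in diameter widening to 58 at height 48, then a straight collar 67.6 in diameter (bore 61.6) up to the rim. Nested, the shoulder under the collar sits on the rim below: each stands 32 above the one below. Origin at the centre of the underside, z up. Three to five tumblers are present
- tumbler2: aluminium stacking tumbler, mouth up, 80 tall, 0.12 kg, heavy-bottomed; foot 44 in diameter widening to 58 at height 48, then a straight collar 67.6 in diameter (bore 61.6) up to the rim. Nested, the shoulder under the collar sits on the rim below: each stands 32 above the one below. Origin at the centre of the underside, z up. Three to five tumblers are present
- tumbler3: aluminium stacking tumbler, mouth up, 80 tall, 0.12 kg, heavy-bottomed; foot 44 in diameter widening to 58 at height 48, then a straight collar 67.6 in diameter (bore 61.6) up to the rim. Nested, the shoulder under the collar sits on the rim below: each stands 32 above the one below. Origin at the centre of the underside, z up. Three to five tumblers are present
- tumbler4: aluminium stacking tumbler, mouth up, 80 tall, 0.12 kg, heavy-bottomed; foot 44 in diameter widening to 58 at height 48, then a straight collar 67.6 in diameter (bore 61.6) up to the rim. Nested, the shoulder under the collar sits on the rim below: each stands 32 above the one below. Origin at the centre of the underside, z up. Three to five tumblers are present
- tumbler5: aluminium stacking tumbler, mouth up, 80 tall, 0.12 kg, heavy-bottomed; foot 44 in diameter widening to 58 at height 48, then a straight collar 67.6 in diameter (bore 61.6) up to the rim. Nested, the shoulder under the collar sits on the rim below: each stands 32 above the one below. Origin at the centre of the underside, z up. Three to five tumblers are present
- mug: red enamel mug with a handle, 80 in diameter, 80 tall, a bystander. Origin at the centre of its underside
- burner: round clay incense burner, 90 in diameter, 75 tall, a bystander. Origin at the centre of its underside
- scoop: white plastic scoop lying on the bench, about 185 long, 60 wide, 30 high, a bystander. Origin under the joint of handle and pan
There are look-alikes about, which are no part of the job. What is shaped like the tumbler4 but green or purple is not meant.

How it is judged (in metres and radians):
At the end, for the whole second after the job is handed in: Boards: foot within 10 mm of the kerb, under 15 mm high, within 100 mm of mid-wall, leaning back 0.22 to 0.50 rad on the wall, square within 0.12 rad. Tumblers: upright within 0.12 rad, nested in one stack, each within 15 mm of the holder's axis. All at rest (y of board1 in the frame of upstand between -0.052 and -0.031 m and z of each of board1, board2 in the frame of upstand below 0.015 m and x of board1 in the frame of upstand between -0.1 and 0.1 m and y of each of board1_top, board2_top in the frame of upstand above -0.01 m and angle between board1's own z axis and vertical between 0.22 and 0.5 rad and angle between the x axis of each of board1, board2 and the x axis of upstand, either way round below 0.12 rad and linear speed of each of board1, board2, tumbler1, tumbler2, tumbler3, tumbler4, tumbler5 below 0.02 m/s and y of board2 in the frame of upstand between -0.052 and -0.031 m and x of board2 in the frame of upstand between -0.1 and 0.1 m and angle between board2's own z axis and vertical between 0.22 and 0.5 rad and angle between each of tumbler1, tumbler2, tumbler3, tumbler4, tumbler5's own z axis and vertical below 0.12 rad and horizontal distance between each of tumbler1, tumbler2, tumbler3, tumbler4, tumbler5 and holder below 0.015 m and height (world z) of each of tumbler1, tumbler2, tumbler3, tumbler4, tumbler5 below 0.145 m); the robot touches nothing.
It fails at once if a board falls flat (angle between any of board1, board2's own z axis and vertical above 1 rad).
It fails at once if the mug, incense burner or scoop is shifted more than 30 mm (distance of any of mug, burner, scoop from where it was at the start of the episode above 0.03 m).
It fails at once if an aluminium plate is taken from the rack or shifted more than 30 mm (distance of any of plate1, plate2 from where it was at the start of the episode above 0.03 m).
Of tumbler1, tumbler2, tumbler3, tumbler4, tumbler5 only 3 to 5 are there at a start; the rules pass over those that are not, and their reading is None.
At some moment in a run one of tumbler1, tumbler2, tumbler3, tumbler4, tumbler5 may be knocked a few centimetres aside while the robot is not near it.
It also fails if it takes over 208 s, if anything falls off the work surface, if the arm or the gripper's body presses on something with over 40 N, if the wrist force passes 120 N, or if a joint passes its speed limit or range.

ROBOT

A 7-joint arm with a two-finger parallel gripper is mounted at the origin on the work surface. World frame = base frame: x ahead of the robot, y to its left, z up, the work surface at z = 0. Lengths are in m, angles in degrees, forces in N, time in s.
With the tool pointing down it reaches from about 0.425 to 0.875 m from the base axis. Payload 4.7 kg.
Tool frame: the origin (TCP) lies at the centre of the arm's flange, where the gripper is bolted on; the fingertips stand 182 mm ahead of it and the grasp point (between the pads) lies 164 mm ahead of it; z points along the fingers, y is the line along which they close (so a half turn about z gives the same grasp; the last joint's range is limited). The gripper opens to 87 mm and grips with 3 to 60 N. Pads are 19 mm wide; open, the fingers measure 117 mm over their backs; the gripper's body (75 mm by 190 mm) begins 51 mm behind the grasp point.
Start: joints at [-67.89, 18.392, -4.016, 83.108, 1.295, 78.541, -3.26], TCP at [0.236, 0.606, 0.405] pointing down, gripper open.
Joint ranges: [-163.93, 163.93], [-17.29, 119.83], [-79.2, 71.16], [3.27, 140.29], [-89.18, 269.18], [5.43, 117.66], [-154.24, 154.24]. Speed limits (degrees/s): [147.25, 147.25, 180, 180, 180, 180, 180].

INTERFACE

Orientations are given as [roll, pitch, yaw] about the fixed x, y, z axes, in that order (R = Rz(yaw) Ry(pitch) Rx(roll)).
In Python, from cell import env gives the robot as it stands. The module is installed in compiled form; this text tells all that it offers.
- The arm moves only by the tool step_arm, never from a script. Its argument "steps" is one flat list of numbers, 5 for each row, row after row: the opening, from 0 (shut) to 1 (fully open), then the shift along the tool's x, y, z in mm, then the turn about the tool's z in degrees. In form: [grip, dx, dy, dz, roll, grip, dx, dy, dz, roll, ...]. A call has 1 to 12 rows; each row shifts and turns the commanded pose from where the row before left it, along the tool's axes as they then stand; what a row does not reach is not made up. A row lasts 1/8 s, in which the tool goes at most 62.5 mm and 10.7 degrees, less where a joint would pass 70% of its speed; a pose out of reach is approached as far as the arm can. A call with a gripper value outside its range is refused whole. The fingers move at their own pace and stop on an object; "grip_force" is the grip in N (left out, the last holds). Time passes only in rows, so rows that do not move let the fingers close. It gives the time, the measured TCP pose, the force, the opening and the grip force at its end, in the units of the state.
- env.get_obs(): the state, without advancing time (a new reading comes with each control period).
- env.read_camera(name): name is "side" or "top"; returns a dict with "image" (384x512x3 uint8, red, green, blue), "camera_matrix" (3x3 intrinsics, pixels), "R" (3x3) and "t" (3): a world point X has camera coordinates R X + t. Camera axes: x right, y down, z forward; pixel columns grow to the right and rows downward; lengths in m; the calibration is good to about 2 mm. A picture is of the moment at which its call begins. There is no depth.
- env.sign_off(): hands the job in; it is judged then, once.
The state is a dict: "time_s": time; "qpos": joint angles; "joint_velocities": joint speeds; "effort": joint torques, N m; "tool_pos": TCP position; "tool_rot": TCP orientation; "force": force on the tool from outside, world axes, zero at the start; "wrist_torque": the same for the moment, N m; "grip_width": finger opening in m; "grasp_force": force on a finger pad.
Only numpy, scipy, OpenCV 4.12 (cv2) and the standard library are available. Lean on these libraries where they do the work, as an engineer would, in place of code of your own. Each camera call takes 0.05 s, during which the arm holds its last target. There are 200 camera calls.

## Working session

There is one attempt and no reset: what is moved stays moved. The work goes in short steps, Python scripts to look and compute and a tool call to move; the robot and the scene stay as the last step left them, time stands still between calls to the robot, and variables do not carry over. Pictures are saved under pics/ and viewed, at most 14 in all, crops included, and the job is handed in when it is done.

Besides the shell and the picture viewer there is one more tool, called after "Request:" as name(argument=value, ...) on one line, values as JSON. step_arm: Moves the arm, as the interface text tells. Its arguments: {"type":"object","properties":{"steps":{"type":"array","items":{"type":"number"}},"grip_force":{"type":"number"}},"required":["steps"]}

```bash
mkdir -p pics; cat > h.py <<'E'
import numpy as np, cv2
from cell import env
def snap(n,tag):
    c=env.read_camera(n); cv2.imwrite(f"pics/{tag}.png",c["image"][:,:,::-1])
    np.savez(f"pics/{tag}.npz",K=c["camera_matrix"],R=c["R"],t=c["t"]); return c
def load(tag):
    d=np.load(f"pics/{tag}.npz"); return d["K"],d["R"],d["t"]
def onz(tag,u,v,z):
    K,R,t=load(tag); d=R.T@np.linalg.inv(K)@np.array([u,v,1.]); c=-R.T@t
    return c+d*(z-c[2])/d[2]
def proj(tag,X):
    K,R,t=load(tag); p=K@(R@np.asarray(X,float)+t); return p[:2]/p[2]
def tri(a,pa,b,pb):
    A=[];B=[]
    for tag,p in((a,pa),(b,pb)):
        K,R,t=load(tag); d=R.T@np.linalg.inv(K)@np.array([*p,1.]); d/=np.linalg.norm(d); P=np.eye(3)-np.outer(d,d)
        A.append(P);B.append(P@(-R.T@t))
    return np.linalg.lstsq(np.vstack(A),np.hstack(B),rcond=None)[0]
E
python3 - <<'E'
from h import *
for n in("top","side"):
    c=snap(n,n+"0"); print(n,c["R"].round(3).tolist(),(-c["R"].T@c["t"]).round(3),c["camera_matrix"][0])
o=env.get_obs(); print({k:np.round(v,3).tolist() for k,v in o.items()})
a=cv2.imread("pics/top0.png")
cv2.imwrite("pics/top0b.png",cv2.resize(a,(800,600),interpolation=cv2.INTER_CUBIC))
a=cv2.imread("pics/side0.png")
cv2.imwrite("pics/side0b.png",cv2.resize(a,(800,600),interpolation=cv2.INTER_CUBIC))
E
```

```text
top [[0.009, -1.0, 0.022], [-0.997, -0.011, -0.081], [0.081, -0.022, -0.996]] [ 0.463 -0.009  1.026] [350.15106731   0.         255.13376885]
side [[0.942, -0.337, 0.004], [-0.256, -0.725, -0.639], [0.219, 0.601, -0.769]] [ 0.289 -0.677  0.972] [385.13713726   0.         256.67193199]
{'time_s': 0.1, 'qpos': [-67.887, 18.435, -4.017, 83.167, 1.295, 78.541, -3.26], 'joint_velocities': [0.069, -0.201, 0.01, -0.194, -0.024, -0.056, 0.101], 'effort': [-0.0, -49.257, -0.406, -31.34, -0.064, 0.04, 0.0], 'tool_pos': [0.236, 0.605, 0.404], 'tool_rot': [-179.903, 0.005, 158.699], 'force': [-0.246, -0.21, -0.185], 'wrist_torque': [0.007, -0.024, 0.002], 'grasp_force': 0.0, 'grip_width': 0.087}
```

View pics/top0b.png

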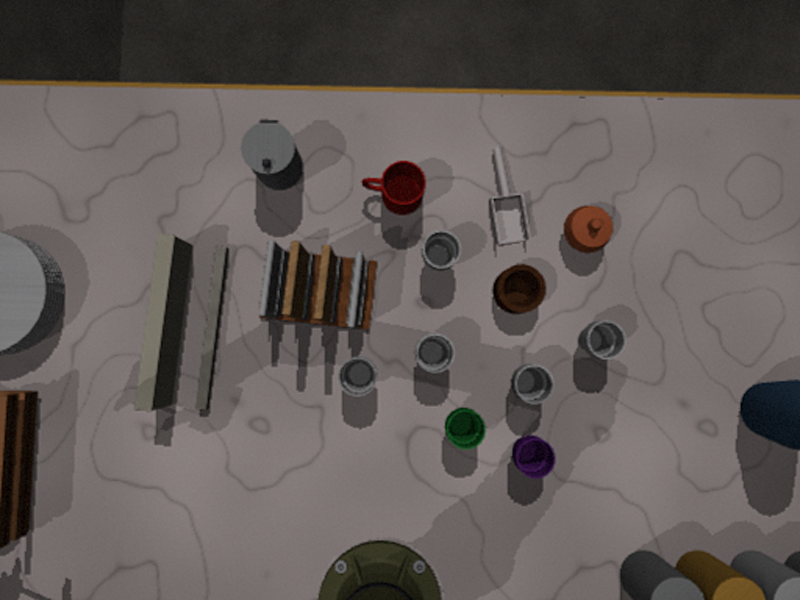

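View pics/side0b.png

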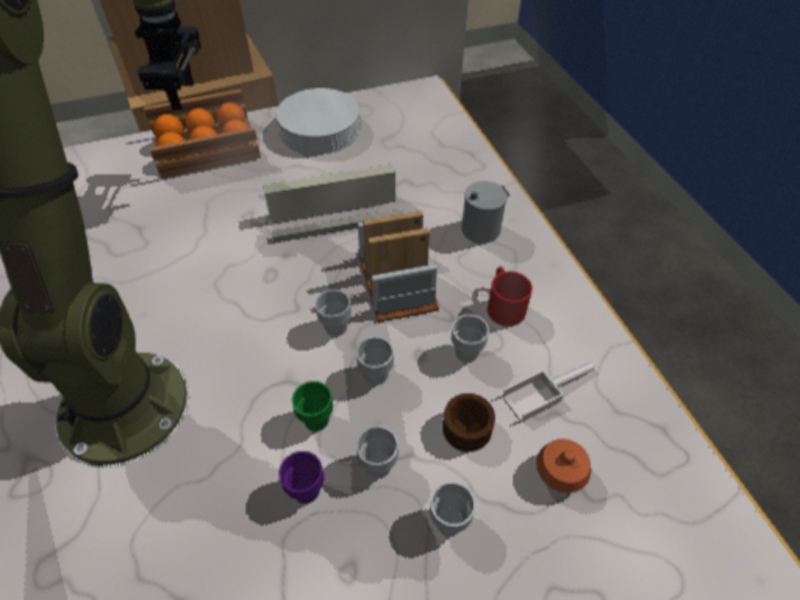

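The scene shows five aluminium tumblers (top view, 800-px scale): (441,250), (435,352), (358,376), (532,383), (603,340). The look-alikes are the green one (465,427) and the purple one (533,457), plus a grey canister (269,150). The boards stand in the two middle slots, with their tops near (293,270) and (322,275). The plates are in the outer slots, at (271,280) and (355,290). The holder is at (520,288), and the wall and kerb run from (168,240) to (145,405).

```bash
python3 - <<'E'
from h import *
s=1/1.5625
T={'A':((441,250),(470,330)),'B':((435,352),(376,353)),'C':((358,376),(334,304)),'D':((532,383),(378,443)),'E':((603,340),(453,499)),
'holder':((520,287),(469,412)),'burner':((593,224),(566,450)),'mug':((404,182),(510,286)),'green':((465,427),(313,396)),'purple':((533,457),(301,468))}
for k,(a,b) in T.items():
    a=np.array(a)*s;b=np.array(b)*s; X=tri("top0",a,"side0",b); print(k,X.round(3), "z=.08:",onz("top0",*a,.08).round(3), "rr",np.hypot(*X[:2]).round(3),(proj("top0",X)-a).round(1))
# composite crops
im=[cv2.imread(f"pics/{n}0.png") for n in("top","side")]
c1=cv2.resize(im[0][140:275,80:250],None,fx=4,fy=4,interpolation=cv2.INTER_CUBIC)
c2=cv2.resize(im[1][95:215,160:290],None,fx=4.5,fy=4.5,interpolation=cv2.INTER_CUBIC)
cv2.imwrite("pics/c1.png",cv2.convertScaleAbs(c1,alpha=1.5)); cv2.imwrite("pics/c2.png",cv2.convertScaleAbs(c2,alpha=1.3))
E
```

```text
A [ 0.632 -0.104  0.076] z=.08: [ 0.63  -0.103  0.08 ] rr 0.64 [ 0.2 -0.5]
B [ 0.453 -0.094  0.076] z=.08: [ 0.452 -0.094  0.08 ] rr 0.463 [ 0.1 -0.5]
C [0.412 0.038 0.077] z=.08: [0.409 0.038 0.08 ] rr 0.413 [ 0.2 -0.8]
D [ 0.401 -0.262  0.08 ] z=.08: [ 0.4   -0.261  0.08 ] rr 0.479 [ 0.2 -0.6]
E [ 0.477 -0.386  0.083] z=.08: [ 0.475 -0.386  0.08 ] rr 0.614 [ 0.3 -1. ]
holder [ 0.569 -0.248  0.055] z=.08: [ 0.566 -0.242  0.08 ] rr 0.621 [ 0.1 -0.2]
burner [ 0.68  -0.373  0.079] z=.08: [ 0.679 -0.373  0.08 ] rr 0.776 [ 0.  -0.1]
mug [ 0.749 -0.037  0.082] z=.08: [ 0.75  -0.038  0.08 ] rr 0.749 [-0.1  0.4]
green [ 0.326 -0.145  0.081] z=.08: [ 0.324 -0.145  0.08 ] rr 0.357 [ 0.1 -0.4]
purple [ 0.276 -0.262  0.08 ] z=.08: [ 0.275 -0.262  0.08 ] rr 0.38 [ 0.1 -0.5]
```

View pics/c1.png

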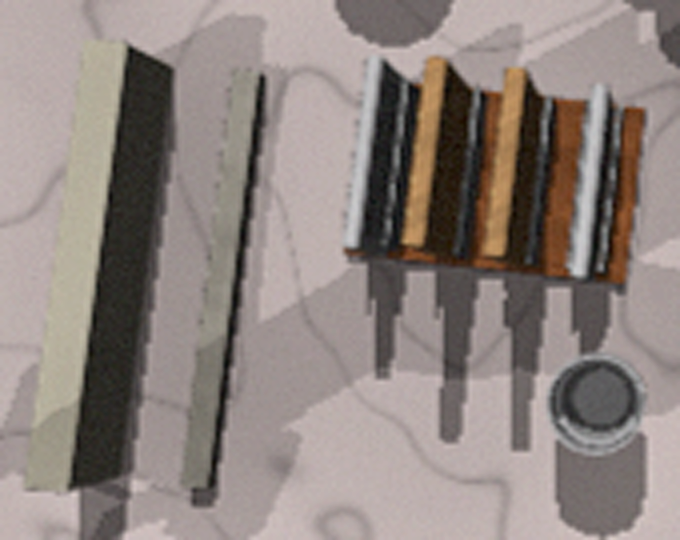

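View pics/c2.png

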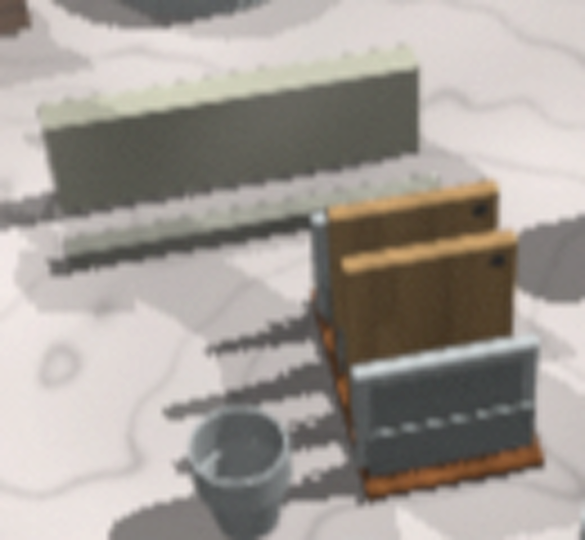

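```bash
python3 - <<'E'
from h import *
f1=lambda p:np.array(p)/4+np.array([80,140])-.375
f2=lambda p:np.array(p)/4.5+np.array([160,95])-.39
def seg(n,a,b,z):
    A=onz("top0",*f1(a),z);B=onz("top0",*f1(b),z); print(n,A.round(4),B.round(4),"mid",((A+B)/2)[:2].round(4),"len",np.linalg.norm(A-B).round(3),"yaw",np.degrees(np.arctan2(*(A-B)[1::-1])).round(2))
seg("wallfront",(127,44),(72,488),.09)
seg("wallback",(83,40),(26,488),.09)
seg("kerbinner",(235,68),(183,488),.02); seg("kerbouter",(262,72),(208,490),.02)
seg("boardL",(436,58),(415,246),.16); seg("boardR",(517,68),(496,256),.16)
seg("plateL",(375,58),(353,249),.11); seg("plateR",(600,86),(579,276),.11)
seg("rackR",(645,108),(627,284),.01)
for n,a,b in (("L+",(436,58),(497,186)),("L-",(415,246),(329,214)),("R+",(517,68),(517,236)),("R-",(496,256),(343,264)),("wall+",(127,44),(418,68)),("wall-",(72,488),(48,128)),("plR+",(600,86),(537,344))):
    print(n,tri("top0",f1(a),"side0",f2(b)).round(4))
E
```

```text
wallfront [0.6474 0.3571 0.09  ] [0.3531 0.3804 0.09  ] mid [0.5002 0.3687] len 0.295 yaw -4.53
wallback [0.6497 0.3864 0.09  ] [0.3529 0.4102 0.09  ] mid [0.5013 0.3983] len 0.298 yaw -4.57
kerbinner [0.6447 0.3065 0.02  ] [0.3453 0.3322 0.02  ] mid [0.495  0.3194] len 0.3 yaw -4.9
kerbouter [0.642  0.2871 0.02  ] [0.344  0.3147 0.02  ] mid [0.493  0.3009] len 0.299 yaw -5.29
boardL [0.6273 0.1384 0.16  ] [0.5098 0.1485 0.16  ] mid [0.5686 0.1434] len 0.118 yaw -4.9
boardR [0.6216 0.0879 0.16  ] [0.5042 0.0986 0.16  ] mid [0.5629 0.0932] len 0.118 yaw -5.17
plateL [0.6363 0.187  0.11  ] [0.5102 0.1977 0.11  ] mid [0.5732 0.1923] len 0.127 yaw -4.89
plateR [0.6195 0.0387 0.11  ] [0.494  0.0505 0.11  ] mid [0.5568 0.0446] len 0.126 yaw -5.39
rackR [0.6207 0.0108 0.01  ] [0.4919 0.0223 0.01  ] mid [0.5563 0.0166] len 0.129 yaw -5.09
L+ [0.6283 0.1386 0.1579]
L- [0.5106 0.1482 0.1602]
R+ [0.6229 0.0878 0.1586]
R- [0.5047 0.0981 0.1621]
wall+ [0.6479 0.3579 0.0879]
wall- [0.3545 0.3789 0.0928]
plR+ [0.6212 0.0389 0.1028]
```

```bash
cat >> h.py <<'E'
WO=np.array([.499,.3685]); WA=np.radians(-4.9)
def wall(x,y): 
    c,s=np.cos(WA),np.sin(WA); return WO+np.array([c*x-s*y,s*x+c*y])
def go(x,y,zg,yaw=None,cur=None):
    """print turn, and shift in tool axes after the turn, mm; zg=grasp point height"""
    o=env.get_obs() if cur is None else cur
    p=np.array(o["tool_pos"]);y0=o["tool_rot"][2]; yaw=y0 if yaw is None else yaw
    turn=(y0-yaw+180)%360-180; turn=(turn+90)%180-90; a=np.radians(y0-turn)
    d=np.array([x,y,zg+.164])-p; tx=np.array([np.cos(a),np.sin(a)]); ty=np.array([np.sin(a),-np.cos(a)])
    print("turn %.1f dx %.1f dy %.1f dz %.1f"%(turn,1e3*d[:2]@tx,1e3*d[:2]@ty,-1e3*d[2]), "dist",(1e3*np.linalg.norm(d)).round())
E
python3 - <<'E'
from h import *
go(.5686,.1434,.24,175.1)
print(wall(.065,-.037),wall(-.065,-.037))
E
```

```text
turn -16.4 dx -370.7 dy -431.9 dz -0.2 dist 569.0
[0.56060202 0.32608312] [0.43107713 0.33718732]
```

Request:
step_arm(steps=[1, 0, 0, 0, -8.2, 1, 0, 0, 0, -8.2, 0.46, -37, -43, 0, 0, 0.46, -37, -43, 0, 0, 0.46, -37, -43, 0, 0, 0.46, -37, -43, 0, 0, 0.46, -37, -43, 0, 0, 0.46, -37, -43, 0, 0, 0.46, -37, -43, 0, 0, 0.46, -37, -43, 0, 0, 0.46, -37, -43, 0, 0, 0.46, -37, -43, 0, 0])

```text
time_s: 1.6
tool_pos: [0.5687, 0.144, 0.4045]
tool_rot: [180.0, -0.0, 175.1]
force: [0.6, -0.3, -0.2]
grip_width: 0.0401
grasp_force: 0.0
```

```bash
python3 - <<'E'
from h import *
o=env.get_obs(); print(o["tool_rot"],o["tool_pos"],o["grip_width"]); go(.5686,.1434,.145,175.1)
E
```

```text
[ 1.79996181e+02 -1.73634000e-02  1.75116160e+02] [0.56873818 0.14401834 0.4044896 ] 0.04009668511247327
turn 0.0 dx 0.1 dy -0.6 dz 95.5 dist 95.0
```

Request:
step_arm(steps=[0.46, 0, 0, 24, 0, 0.46, 0, 0, 24, 0, 0.46, 0, 0, 24, 0, 0.46, 0, 0, 23, 0, 0.46, 0, 0, 0, 0, 0.05, 0, 0, 0, 0, 0.05, 0, 0, 0, 0, 0.05, 0, 0, 0, 0, 0.05, 0, 0, 0, 0], grip_force=30)

```text
time_s: 2.72
tool_pos: [0.5683, 0.1456, 0.3105]
tool_rot: [180.0, 0.1, 175.1]
force: [-0.7, -0.7, 2.5]
grip_width: 0.0133
grasp_force: 30.0
```

Request:
step_arm(steps=[0.05, 0, 0, -15, 0, 0.05, 0, 0, -30, 0, 0.05, 0, 0, -30, 0, 0.05, 0, 0, -30, 0, 0.05, 0, 0, -25, 0, 0.05, -2, 30, 0, 0, 0.05, -2, 40, 0, 0, 0.05, -2, 40, 0, 0, 0.05, -1, 40, 0, 0, 0.05, 0, 25, 0, 0, 0.05, 0, 0, 0, 0])

```text
time_s: 4.1
tool_pos: [0.589, 0.3224, 0.4393]
tool_rot: [180.0, -0.1, 175.4]
force: [1.0, 0.1, -2.5]
grip_width: 0.0139
grasp_force: 30.0
```

```bash
python3 - <<'E'
from h import *
go(*wall(.065,-.037),.14)
for n in("top","side"): snap(n,n+"1")
a=cv2.imread("pics/top1.png")[110:300,60:260];b=cv2.imread("pics/side1.png")[60:250,140:340]
cv2.imwrite("pics/m1.png",cv2.convertScaleAbs(cv2.resize(np.hstack([a,b]),(800,380),interpolation=cv2.INTER_CUBIC),alpha=1.3))
E
```

```text
turn 0.0 dx 28.6 dy 1.4 dz 135.3 dist 138.0
```

View pics/m1.png

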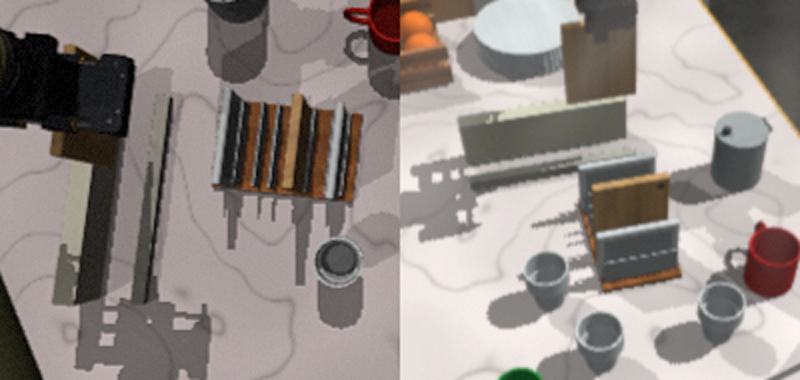

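The board is held upright in the pads above the wall (side crop 600,60), and the second board and both plates are still in place. Next I'll shift along the wall and lower it.

Request:
step_arm(steps=[0.05, 14, 1, 0, 0, 0.05, 14.6, 0.4, 0, 0, 0.05, 0, 0, 30, 0, 0.05, 0, 0, 30, 0, 0.05, 0, 0, 30, 0, 0.05, 0, 0, 20, 0, 0.05, 0, 0, 10, 0, 0.05, 0, 0, 0, 0, 0.05, 0, 0, 0, 0])

```text
time_s: 5.32
tool_pos: [0.5618, 0.3232, 0.3206]
tool_rot: [180.0, 0.1, 175.1]
force: [0.2, -0.7, -2.8]
grip_width: 0.0141
grasp_force: 30.0
```

```bash
python3 - <<'E'
from h import *
go(*wall(.065,-.037),.1385)
E
```

```text
turn 0.0 dx 1.5 dy 2.8 dz 18.1 dist 18.0
```

Request:
step_arm(steps=[0.05, 1.5, 3, 0, 0, 0.05, 0, 0, 7, 0, 0.05, 0, 0, 5, 0, 0.05, 0, 0, 4, 0, 0.05, 0, 0, 2, 0, 0.05, 0, 0, 1, 0, 0.05, 0, 0, 0, 0])

```text
time_s: 6.2
tool_pos: [0.5604, 0.3263, 0.3008]
tool_rot: [180.0, 0.0, 175.1]
force: [0.1, 0.1, -2.7]
grip_width: 0.0139
grasp_force: 30.0
```

Request:
step_arm(steps=[0.05, 0, 0, 1, 0, 0.05, 0, 0, 0, 0, 0.05, 0, -1, 0, 0, 0.05, 0, -1, 0, 0, 0.05, 0, -1, 0, 0, 0.05, 0, 0, 0, 0])

```text
time_s: 6.95
tool_pos: [0.5602, 0.3239, 0.3004]
tool_rot: [179.9, 0.1, 175.1]
force: [0.6, 2.2, 2.4]
grip_width: 0.014
grasp_force: 30.0
```

Request:
step_arm(steps=[0.46, 0, 0, 0, 0, 0.46, 0, 0, 0, 0, 0.46, 0, 0, 5, 0, 0.46, 0, 0, 5, 0, 0.46, 0, 5, 0, 0, 0.46, 0, 5, 0, 0, 0.46, 0, 4, 0, 0, 0.46, 0, 4, 0, 0, 0.46, 0, 4, 0, 0, 0.46, 0, 3, 0, 0, 0.46, 0, 3, 0, 0, 0.46, 0, 0, 0, 0])

```text
time_s: 8.45
tool_pos: [0.5624, 0.3516, 0.2898]
tool_rot: [180.0, 0.0, 175.1]
force: [-0.6, 0.0, 1.0]
grip_width: 0.0401
grasp_force: 0.1
```

Request:
step_arm(steps=[0.46, 0, 3, 0, 0, 0.46, 0, 3, 0, 0, 0.46, 0, 3, 0, 0, 0.46, 0, 3, 0, 0, 0.46, 0, 3, 0, 0, 0.46, 0, 3, 0, 0, 0.46, 0, 0, 0, 0])

```text
time_s: 9.32
tool_pos: [0.564, 0.3694, 0.2898]
tool_rot: [180.0, 0.0, 175.1]
force: [0.4, -0.1, -1.0]
grip_width: 0.0403
grasp_force: 0.0
```

```bash
python3 - <<'E'
from h import *
for n in("top","side"): snap(n,n+"2")
a=cv2.imread("pics/top2.png")[110:300,60:260];b=cv2.imread("pics/side2.png")[60:250,140:340]
cv2.imwrite("pics/m2.png",cv2.convertScaleAbs(cv2.resize(np.hstack([a,b]),(800,380),interpolation=cv2.INTER_CUBIC),alpha=1.3))
E
```

```text
(no output)
```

View pics/m2.png

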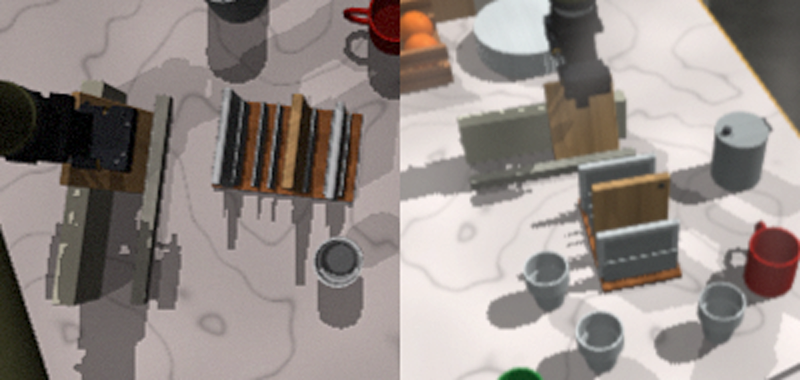

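The board now leans on the wall with its foot at the kerb (top crop 145,150). I'll lift off and go for the second board.

Request:
step_arm(steps=[0.46, 0, 2, -15, 0, 0.46, 0, 0, -40, 0, 0.46, 0, 0, -60, 0, 0.46, 0, 0, 0, 0])

```text
time_s: 9.93
tool_pos: [0.5654, 0.3715, 0.4129]
tool_rot: [179.5, 0.6, 175.1]
force: [0.1, -0.3, -0.9]
grip_width: 0.04
grasp_force: 0.0
```

```bash
python3 - <<'E'
from h import *
go(.5629,.0932,.24,175.1)
E
```

```text
turn -0.0 dx -21.3 dy -277.5 dz 8.9 dist 278.0
```

Request:
step_arm(steps=[0.46, -4, -40, 0, 0, 0.46, -4, -50, 0, 0, 0.46, -4, -50, 0, 0, 0.46, -4, -50, 0, 0, 0.46, -4, -50, 0, 0, 0.46, -1, -37, 5, 0, 0.46, 0, 0, 0, 0, 0.46, 0, 0, 0, 0])

```text
time_s: 10.92
tool_pos: [0.5614, 0.0941, 0.4001]
tool_rot: [179.9, 0.0, 175.1]
force: [0.1, 0.2, 0.4]
grip_width: 0.04
grasp_force: 0.0
```

```bash
python3 - <<'E'
from h import *
go(.5629,.0938,.1465,175.1)
E
```

```text
turn 0.0 dx -1.5 dy -0.1 dz 89.6 dist 90.0
```

Request:
step_arm(steps=[0.46, -1.5, 0, 24, 0, 0.46, 0, 0, 24, 0, 0.46, 0, 0, 24, 0, 0.46, 0, 0, 18, 0, 0.46, 0, 0, 0, 0, 0.05, 0, 0, 0, 0, 0.05, 0, 0, 0, 0, 0.05, 0, 0, 0, 0, 0.05, 0, 0, 0, 0], grip_force=30)

```text
time_s: 12.05
tool_pos: [0.5632, 0.0933, 0.3104]
tool_rot: [179.9, 0.1, 175.1]
force: [-0.6, 0.8, 1.8]
grip_width: 0.014
grasp_force: 29.8
```

Request:
step_arm(steps=[0.05, 0, 0, -15, 0, 0.05, 0, 0, -30, 0, 0.05, 0, 0, -35, 0, 0.05, 0, 0, -35, 0, 0.05, 0, 0, -20, 0, 0.05, 25, 38, 0, 0, 0.05, 25, 38, 0, 0, 0.05, 25, 38, 0, 0, 0.05, 25, 38, 0, 0, 0.05, 25, 38, 0, 0, 0.05, 25, 38, 0, 0, 0.05, 0, 0, 0, 0])

```text
time_s: 13.55
tool_pos: [0.4299, 0.3371, 0.445]
tool_rot: [179.9, -0.1, 175.6]
force: [-0.3, -0.1, -2.3]
grip_width: 0.0137
grasp_force: 30.0
```

```bash
python3 - <<'E'
from h import *
go(*wall(-.065,-.037),.156,175.1)
E
```

```text
turn 0.5 dx -1.1 dy 0.2 dz 125.0 dist 125.0
```

Request:
step_arm(steps=[0.05, -1, 0, 0, 0.4, 0.05, 0, 0, 0, 0, 0.05, 0, 0, 35, 0, 0.05, 0, 0, 35, 0, 0.05, 0, 0, 30, 0, 0.05, 0, 0, 15, 0, 0.05, 0, 0, 10, 0, 0.05, 0, 0, 0, 0, 0.05, 0, 0, 0, 0])

```text
time_s: 14.68
tool_pos: [0.4344, 0.3331, 0.3205]
tool_rot: [179.9, 0.1, 174.7]
force: [1.2, -0.4, -3.8]
grip_width: 0.0136
grasp_force: 30.0
```

```bash
python3 - <<'E'
from h import *
go(*wall(-.065,-.037),.1365,175.1)
E
```

```text
turn -0.4 dx 3.6 dy 3.8 dz 20.0 dist 21.0
```

Request:
step_arm(steps=[0.05, 3.5, 4, 0, -0.4, 0.05, 0, 0, 0, 0, 0.05, 0, 0, 8, 0, 0.05, 0, 0, 6, 0, 0.05, 0, 0, 4, 0, 0.05, 0, 0, 1, 0, 0.05, 0, 0, 1, 0, 0.05, 0, -1, 0, 0, 0.05, 0, -1, 0, 0, 0.05, 0, -1, 0, 0, 0.05, 0, 0, 0, 0])

```text
time_s: 16.05
tool_pos: [0.4307, 0.3351, 0.3002]
tool_rot: [179.9, 0.1, 175.1]
force: [-0.2, 3.5, -1.9]
grip_width: 0.014
grasp_force: 30.1
```

Request:
step_arm(steps=[0.05, 0, 0, 1, 0, 0.46, 0, 0, 0, 0, 0.46, 0, 0, 0, 0, 0.46, 0, 0, 5, 0, 0.46, 0, 5, 4, 0, 0.46, 0, 5, 0, 0, 0.46, 0, 5, 0, 0, 0.46, 0, 4, 0, 0, 0.46, 0, 4, 0, 0, 0.46, 0, 3, 0, 0, 0.46, 0, 3, 0, 0, 0.46, 0, 0, 0, 0])

```text
time_s: 17.55
tool_pos: [0.4331, 0.3636, 0.2898]
tool_rot: [180.0, 0.0, 175.1]
force: [-0.1, -0.8, 0.1]
grip_width: 0.04
grasp_force: 0.1
```

Request:
step_arm(steps=[0.46, 0, 3, 0, 0, 0.46, 0, 3, 0, 0, 0.46, 0, 3, 0, 0, 0.46, 0, 3, 0, 0, 0.46, 0, 3, 0, 0, 0.46, 0, 3, 0, 0, 0.46, 0, 0, 0, 0, 0.46, 0, 0, -15, 0, 0.46, 0, 0, -40, 0, 0.46, 0, 0, -50, 0, 0.46, 0, 0, 0, 0])

```text
time_s: 18.92
tool_pos: [0.4357, 0.3818, 0.401]
tool_rot: [179.6, 0.4, 175.1]
force: [0.2, 0.1, -0.4]
grip_width: 0.0405
grasp_force: 0.0
```

```bash
python3 - <<'E'
from h import *
go(.412,.038,.24); go(.632,-.103,.24)
print([ (n,np.degrees(np.arctan2(p[1]-.248*-1,p[0]-.569)).round()) for n,p in {"burner":(.68,-.373),"D":(.401,-.262),"A":(.632,-.104)}.items()])
E
```

```text
turn 0.0 dx -5.9 dy -344.6 dz -3.0 dist 345.0
turn 0.0 dx -237.2 dy -466.2 dz -3.0 dist 523.0
[('burner', np.float64(-48.0)), ('D', np.float64(-175.0)), ('A', np.float64(66.0))]
```

```bash
python3 - <<'E'
from h import *
for n in("top","side"): snap(n,n+"3")
a=cv2.imread("pics/top3.png")[120:270,210:420];b=cv2.imread("pics/side3.png")[60:360,150:390]
a=cv2.resize(a,None,fx=2,fy=2,interpolation=cv2.INTER_CUBIC); a=cv2.copyMakeBorder(a,0,0,0,0,0)
m=np.hstack([a,b[:300]]); print(m.shape)
cv2.imwrite("pics/m3.png",cv2.convertScaleAbs(cv2.resize(m,(792,360),interpolation=cv2.INTER_CUBIC),alpha=1.3))
def diff(n,p): # residual change since start
    x=cv2.imread(f"pics/{n}0.png").astype(int);y=cv2.imread(f"pics/{n}3.png").astype(int); u,v=map(int,p); return np.abs(x-y)[v-22:v+22,u-22:u+22].mean().round(1)
for k,X in dict(A=(.631,-.104,.06),B=(.452,-.094,.06),C=(.411,.038,.06),D=(.401,-.262,.06),E=(.476,-.386,.06)).items(): print(k,diff("top",proj("top3",X)),diff("side",proj("side3",X)))
E
```

```text
(300, 660, 3)
A 9.5 6.8
B 10.4 8.8
C 14.0 18.0
D 11.7 11.5
E 6.2 6.7
```

View pics/m3.png

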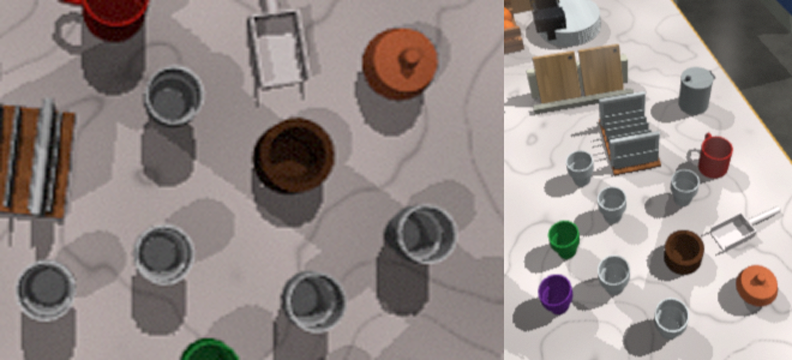

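Both boards lean side by side on the wall (side crop 553,77 and 602,70). The tumblers' rims sit at (173,97), (164,253), (46,291), (314,301) and (426,234) in the left crop, and the holder mouth at (295,155).

```bash
python3 - <<'E'
from h import *
f=lambda p:np.array(p)/2.4+np.array([210,120])-.3
for k,p,z in (("A",(173.5,96.5),.08),("B",(164,253.5),.08),("C",(46,291),.08),("D",(314,301),.08),("E",(426,234),.08),("H",(295.5,155),.05)):
    print(k,onz("top3",*f(p),z).round(4))
# auto: fit projected rim circles (outer+bore) to edge strength, joint over both views
from scipy.ndimage import gaussian_filter
G={}
for n in("top3","side3"):
    im=cv2.cvtColor(cv2.imread(f"pics/{n}.png"),cv2.COLOR_BGR2GRAY).astype(float); im=cv2.GaussianBlur(im,(0,0),.8)
    G[n]=(cv2.Sobel(im,cv2.CV_64F,1,0),cv2.Sobel(im,cv2.CV_64F,0,1))
th=np.linspace(0,2*np.pi,90,endpoint=False)
def score(c,r,z):
    s=0
    for n in G:
        K,R,t=load(n); X=np.c_[c[0]+r*np.cos(th),c[1]+r*np.sin(th),np.full(90,z)]; p=(X@R.T+t)@K.T;p=p[:,:2]/p[:,2:]
        X2=X.copy();X2[:,0]+=.002*np.cos(th);X2[:,1]+=.002*np.sin(th); q=(X2@R.T+t)@K.T;q=q[:,:2]/q[:,2:]; d=q-p;d/=np.linalg.norm(d,axis=1)[:,None]
        m=p.astype(np.float32)
        gx,gy=[cv2.remap(g.astype(np.float32),m[:,0:1],m[:,1:2],1)[:,0] for g in G[n]]
        s+=np.abs(gx*d[:,0]+gy*d[:,1]).clip(0,120).mean()
    return s
for k,c,rs,z in (("A",(.631,-.104),(.0338,.0308),.08),("B",(.452,-.094),(.0338,.0308),.08),("C",(.411,.038),(.0338,.0308),.08),("D",(.401,-.262),(.0338,.0308),.08),("E",(.476,-.387),(.0338,.0308),.08),("H",(.567,-.247),(.044,.0335),.05)):
    b=max((sum(score((c[0]+i*.001,c[1]+j*.001),r,z) for r in rs),c[0]+i*.001,c[1]+j*.001) for i in range(-9,10) for j in range(-9,10)); print(k,np.round(b,3))
go(.632,-.104,.24,175.1)
E
```

```text
A [ 0.6298 -0.1028  0.08  ]
B [ 0.4514 -0.0926  0.08  ]
C [0.4087 0.0391 0.08  ]
D [ 0.3998 -0.2614  0.08  ]
E [ 0.4759 -0.3898  0.08  ]
H [ 0.5675 -0.2494  0.05  ]
A [ 3.21484e+02  6.29000e-01 -1.05000e-01]
B [ 3.6324e+02  4.4800e-01 -9.3000e-02]
C [3.6325e+02 4.0700e-01 4.0000e-02]
D [ 3.61213e+02  3.97000e-01 -2.64000e-01]
E [378.464   0.475  -0.39 ]
H [ 2.82467e+02  5.69000e-01 -2.51000e-01]
turn -0.0 dx -238.0 dy -466.5 dz -8.0 dist 524.0
```

Request:
step_arm(steps=[0.46, -26, -51, 0, 0, 0.46, -26, -52, 0, 0, 1, -26, -52, 0, 0, 1, -26, -52, 0, 0, 1, -26, -52, 0, 0, 1, -27, -52, 0, 0, 1, -27, -52, 0, 0, 1, -26, -52, 0, 0, 1, -26, -51, 0, 0, 1, 0, 0, 0, 0, 1, 0, 0, 0, 0])

```text
time_s: 20.4
tool_pos: [0.6296, -0.1028, 0.3933]
tool_rot: [180.0, -0.2, 175.1]
force: [-0.1, 1.7, -0.1]
grip_width: 0.0872
grasp_force: 0.0
```

```bash
python3 - <<'E'
from h import *
go(.630,-.104,.07,175.1)
E
```

```text
turn -0.0 dx -0.5 dy -1.2 dz 159.3 dist 159.0
```

Request:
step_arm(steps=[1, 0, -1, 30, 0, 1, 0, 0, 40, 0, 1, 0, 0, 40, 0, 1, 0, 0, 30, 0, 1, 0, 0, 19, 0, 1, 0, 0, 0, 0, 0.5, 0, 0, 0, 0, 0.5, 0, 0, 0, 0, 0.5, 0, 0, 0, 0, 0.5, 0, 0, 0, 0], grip_force=20)

```text
time_s: 21.65
tool_pos: [0.6305, -0.1041, 0.2371]
tool_rot: [180.0, 0.1, 175.1]
force: [0.9, 0.5, 5.0]
grip_width: 0.0695
grasp_force: 20.0
```

Request:
step_arm(steps=[0.5, 0, 0, -20, 0, 0.5, 0, 0, -40, 0, 0.5, 0, 0, -40, 0, 0.5, 0, 0, 0, 0])

```text
time_s: 22.15
tool_pos: [0.6309, -0.1051, 0.3406]
tool_rot: [-180.0, 0.4, 175.1]
force: [-0.1, -1.0, -1.3]
grip_width: 0.0697
grasp_force: 20.0
```

```bash
python3 - <<'E'
from h import *
go(.568,-.2495,.08,175.1)
E
```

```text
turn -0.0 dx 50.3 dy -149.2 dz 96.6 dist 185.0
```

Request:
step_arm(steps=[0.5, 12, -37, 0, 0, 0.5, 13, -38, 0, 0, 0.5, 13, -37, 0, 0, 0.5, 12, -37, 0, 0, 0.5, 0, 0, 0, 0, 0.5, 0, 0, 0, 0])

```text
time_s: 22.9
tool_pos: [0.5672, -0.2479, 0.3351]
tool_rot: [179.9, -0.1, 175.1]
force: [0.2, 0.5, -1.7]
grip_width: 0.0697
grasp_force: 20.0
```

```bash
python3 - <<'E'
from h import *
go(.568,-.2495,.082,175.1)
snap("side","side4"); snap("top","top4")
b=cv2.imread("pics/side4.png")[180:330,230:390]
cv2.imwrite("pics/m4.png",cv2.convertScaleAbs(cv2.resize(b,None,fx=4,fy=4,interpolation=cv2.INTER_CUBIC),alpha=1.4))
E
```

```text
turn -0.0 dx -0.9 dy -1.6 dz 89.1 dist 89.0
```

View pics/m4.png

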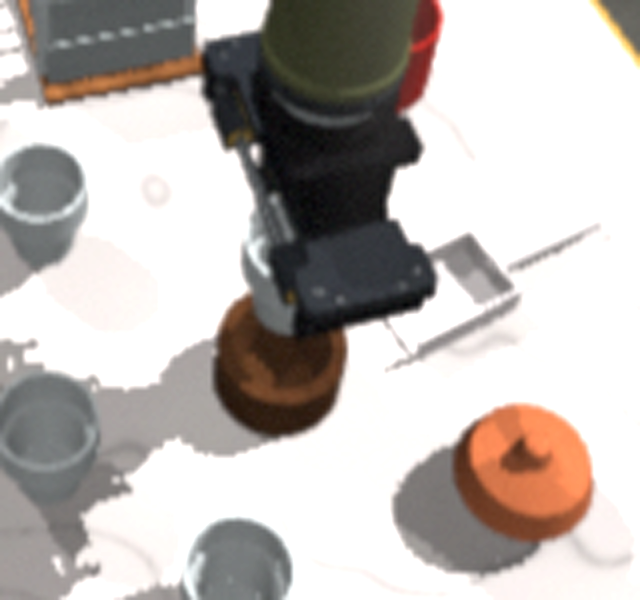

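The tumbler is held upright above the holder (crop 285,355), so I'll lower it.

Request:
step_arm(steps=[0.5, -1, -1.5, 20, 0, 0.5, 0, 0, 20, 0, 0.5, 0, 0, 15, 0, 0.5, 0, 0, 12, 0, 0.5, 0, 0, 8, 0, 0.5, 0, 0, 6, 0, 0.5, 0, 0, 4, 0, 0.5, 0, 0, 0, 0])

```text
time_s: 24.0
tool_pos: [0.5682, -0.25, 0.2507]
tool_rot: [180.0, 0.0, 175.1]
force: [-1.9, 0.5, -0.9]
grip_width: 0.0698
grasp_force: 20.0
```

Request:
step_arm(steps=[0.5, 0, 0, 3, 0, 0.5, 0, 0, 2, 0, 0.5, 0, 0, 2, 0, 0.5, 0, 0, 1, 0, 0.5, 0, 0, 0, 0])

```text
time_s: 24.62
tool_pos: [0.5683, -0.25, 0.2432]
tool_rot: [180.0, 0.0, 175.1]
force: [-1.6, 1.0, 2.3]
grip_width: 0.0696
grasp_force: 20.0
```

Request:
step_arm(steps=[1, 0, 0, 0, 0, 1, 0, 0, 0, 0, 1, 0, 0, -20, 0, 1, 0, 0, -50, 0, 1, 0, 0, -55, 0, 1, 0, 0, 0, 0])

```text
time_s: 25.38
tool_pos: [0.5693, -0.2513, 0.3748]
tool_rot: [-179.9, 0.6, 175.1]
force: [-0.2, -0.2, -1.0]
grip_width: 0.0868
grasp_force: 0.0
```

```bash
python3 - <<'E'
from h import *
go(.450,-.093,.19,175.1)
E
```

```text
turn -0.0 dx 132.4 dy 147.6 dz 20.8 dist 199.0
```

```bash
cat >> h.py <<'E'
th=np.linspace(0,2*np.pi,72,endpoint=False)
def fit(tags,c,rng=9,step=.001,rs=(.0338,.0308),z=.08):
    G={}
    for n in tags:
        im=cv2.GaussianBlur(cv2.cvtColor(cv2.imread(f"pics/{n}.png"),cv2.COLOR_BGR2GRAY).astype(np.float32),(0,0),.8)
        G[n]=(cv2.Sobel(im,cv2.CV_32F,1,0),cv2.Sobel(im,cv2.CV_32F,0,1))
    def pr(n,X):
        K,R,t=load(n); p=(X@R.T+t)@K.T; return p[:,:2]/p[:,2:]
    best=(-1,)
    for i in range(-rng,rng+1):
        for j in range(-rng,rng+1):
            x,y=c[0]+i*step,c[1]+j*step; s=0
            for r in rs:
                X=np.c_[x+r*np.cos(th),y+r*np.sin(th),0*th+z]; X2=X+.002*np.c_[np.cos(th),np.sin(th),0*th]
                for n in tags:
                    p=pr(n,X);d=pr(n,X2)-p;d/=np.linalg.norm(d,axis=1)[:,None];m=p.astype(np.float32)
                    g=[cv2.remap(q,m[:,:1],m[:,1:],1)[:,0] for q in G[n]]
                    s+=np.abs(g[0]*d[:,0]+g[1]*d[:,1]).clip(0,120).mean()
            best=max(best,(s,x,y))
    return np.round(best,3)
E
python3 - <<'E'
from h import *
snap("top","top5");snap("side","side5")
for k,c in dict(B=(.450,-.093),C=(.409,.039),D=(.399,-.262),E=(.4755,-.389)).items(): print(k,fit(["top5","side5"],c,12,.003))
E
```

```text
B [ 3.68892e+02  4.47000e-01 -9.30000e-02]
C [3.74043e+02 4.06000e-01 3.90000e-02]
D [ 2.70347e+02  4.02000e-01 -2.56000e-01]
E [222.794   0.476  -0.392]
```

Request:
step_arm(steps=[1, 33, 37, 5, 0, 1, 33, 37, 5, 0, 1, 33, 37, 5, 0, 1, 33, 37, 5, 0, 1, 0, 0, 0, 0, 1, 0, 0, 0, 0])

```text
time_s: 26.22
tool_pos: [0.4493, -0.0916, 0.3475]
tool_rot: [-180.0, -0.0, 175.1]
force: [-0.1, -0.7, -0.3]
grip_width: 0.0867
grasp_force: 0.0
```

```bash
python3 - <<'E'
from h import *
go(.450,-.093,.072,175.1)
E
```

```text
turn 0.0 dx -0.8 dy -1.3 dz 111.5 dist 111.0
```

Request:
step_arm(steps=[1, 0, -1, 30, 0, 1, 0, 0, 40, 0, 1, 0, 0, 30, 0, 1, 0, 0, 11, 0, 1, 0, 0, 0, 0, 0.5, 0, 0, 0, 0, 0.5, 0, 0, 0, 0, 0.5, 0, 0, 0, 0, 0.5, 0, 0, 0, 0])

```text
time_s: 27.35
tool_pos: [0.4497, -0.0922, 0.2376]
tool_rot: [180.0, 0.1, 175.1]
force: [-0.4, -0.1, 4.0]
grip_width: 0.0678
grasp_force: 19.9
```

Request:
step_arm(steps=[0.5, 0, 0, -20, 0, 0.5, 0, 0, -40, 0, 0.5, 0, 0, -50, 0, 0.5, 0, 0, -30, 0, 0.5, -33, -39, 0, 0, 0.5, -33, -39, 0, 0, 0.5, -33, -39, 0, 0, 0.5, -33, -39, 0, 0, 0.5, 0, 0, 0, 0, 0.5, 0, 0, 0, 0])

```text
time_s: 28.6
tool_pos: [0.5672, -0.2586, 0.3758]
tool_rot: [180.0, -0.1, 175.1]
force: [-0.3, 0.7, -1.3]
grip_width: 0.0675
grasp_force: 20.0
```

```bash
python3 - <<'E'
from h import *
go(.568,-.250,.110,175.1)
E
```

```text
turn -0.0 dx -0.1 dy 8.6 dz 101.8 dist 102.0
```

Request:
step_arm(steps=[0.5, 0, 8.5, 0, 0, 0.5, 0, 0, 25, 0, 0.5, 0, 0, 25, 0, 0.5, 0, 0, 20, 0, 0.5, 0, 0, 10, 0, 0.5, 0, 0, 6, 0, 0.5, 0, 0, 4, 0, 0.5, 0, 0, 4, 0, 0.5, 0, 0, 2, 0, 0.5, 0, 0, 0, 0])

```text
time_s: 29.85
tool_pos: [0.5682, -0.2505, 0.2807]
tool_rot: [180.0, -0.0, 175.1]
force: [0.0, 0.1, -1.2]
grip_width: 0.0677
grasp_force: 20.0
```

Request:
step_arm(steps=[0.5, 0, 0, 2, 0, 0.5, 0, 0, 2, 0, 0.5, 0, 0, 1.5, 0, 0.5, 0, 0, 0, 0])

```text
time_s: 30.35
tool_pos: [0.5683, -0.2503, 0.2756]
tool_rot: [180.0, 0.0, 175.1]
force: [-1.4, 2.3, 2.7]
grip_width: 0.0676
grasp_force: 20.0
```

Request:
step_arm(steps=[1, 0, 0, 0, 0, 1, 0, 0, 0, 0, 1, 0, 0, -20, 0, 1, 0, 0, -50, 0, 1, 0, 0, -50, 0, 1, 0, 0, 0, 0])

```text
time_s: 31.1
tool_pos: [0.569, -0.2518, 0.4018]
tool_rot: [-179.9, 0.6, 175.1]
force: [-0.4, -0.3, 0.1]
grip_width: 0.0869
grasp_force: 0.0
```

```bash
python3 - <<'E'
from h import *
snap("top","top6");snap("side","side6")
print(fit(["top6","side6"],(.399,-.262),8,.002), fit(["side6"],(.4755,-.389),8,.002),fit(["top6","side6"],(.408,.039),8,.002))
go(.4,-.262,.17,175.1)
E
```

```text
[ 3.17788e+02  3.97000e-01 -2.64000e-01] [213.847   0.476  -0.393] [3.73203e+02 4.06000e-01 3.90000e-02]
turn -0.0 dx 166.5 dy -25.6 dz 62.7 dist 180.0
```

Request:
step_arm(steps=[1, 42, -6, 0, 0, 1, 42, -6, 0, 0, 1, 42, -7, 15, 0, 1, 41, -6, 45, 0, 1, 0, 0, 0, 0, 1, 0, 0, 0, 0])

```text
time_s: 31.95
tool_pos: [0.3999, -0.2609, 0.3351]
tool_rot: [180.0, -0.0, 175.1]
force: [-0.0, -0.5, 0.0]
grip_width: 0.0871
grasp_force: 0.0
```

```bash
python3 - <<'E'
from h import *
go(.3985,-.2625,.072,175.1)
E
```

```text
turn 0.0 dx 1.3 dy -1.7 dz 99.1 dist 99.0
```

Request:
step_arm(steps=[1, 1, -1.5, 30, 0, 1, 0, 0, 40, 0, 1, 0, 0, 20, 0, 1, 0, 0, 9, 0, 1, 0, 0, 0, 0, 0.5, 0, 0, 0, 0, 0.5, 0, 0, 0, 0, 0.5, 0, 0, 0, 0, 0.5, 0, 0, 0, 0])

```text
time_s: 33.08
tool_pos: [0.3988, -0.2626, 0.2369]
tool_rot: [180.0, 0.1, 175.1]
force: [-0.5, 0.9, 4.3]
grip_width: 0.0678
grasp_force: 19.9
```

Request:
step_arm(steps=[0.5, 0, 0, -20, 0, 0.5, 0, 0, -40, 0, 0.5, 0, 0, -50, 0, 0.5, 0, 0, -50, 0, 0.5, 0, 0, -10, 0, 0.5, -42, 6, 0, 0, 0.5, -42, 7, 0, 0, 0.5, -42, 7, 0, 0, 0.5, -41, 6, 0, 0, 0.5, 0, 0, 0, 0, 0.5, 0, 0, 0, 0])

```text
time_s: 34.45
tool_pos: [0.5664, -0.2512, 0.4047]
tool_rot: [-180.0, -0.2, 175.1]
force: [-0.9, -0.3, -1.9]
grip_width: 0.0677
grasp_force: 19.9
```

```bash
python3 - <<'E'
from h import *
go(.568,-.250,.1435,175.1)
E
```

```text
turn -0.0 dx -1.5 dy 1.4 dz 97.2 dist 97.0
```

Request:
step_arm(steps=[0.5, -1.5, 1.5, 0, 0, 0.5, 0, 0, 25, 0, 0.5, 0, 0, 25, 0, 0.5, 0, 0, 20, 0, 0.5, 0, 0, 10, 0, 0.5, 0, 0, 6, 0, 0.5, 0, 0, 5, 0, 0.5, 0, 0, 3, 0, 0.5, 0, 0, 2, 0, 0.5, 0, 0, 1, 0, 0.5, 0, 0, 0, 0])

```text
time_s: 35.83
tool_pos: [0.5688, -0.2495, 0.3093]
tool_rot: [180.0, 0.0, 175.1]
force: [0.4, -0.5, -0.7]
grip_width: 0.0682
grasp_force: 19.9
```

Request:
step_arm(steps=[0.5, 0, 0, 1.5, 0, 0.5, 0, 0, 1.5, 0, 0.5, 0, 0, 0, 0])

```text
time_s: 36.2
tool_pos: [0.5689, -0.2497, 0.307]
tool_rot: [-180.0, 0.1, 175.1]
force: [-0.2, 0.6, 4.2]
grip_width: 0.0677
grasp_force: 19.9
```

Request:
step_arm(steps=[1, 0, 0, 0, 0, 1, 0, 0, 0, 0, 1, 0, 0, -20, 0, 1, 0, 0, -50, 0, 1, 0, 0, -50, 0, 1, 0, 0, 0, 0])

```text
time_s: 36.95
tool_pos: [0.5693, -0.2507, 0.4327]
tool_rot: [-179.9, 0.6, 175.1]
force: [0.1, -0.3, -0.1]
grip_width: 0.0871
grasp_force: 0.0
```

```bash
python3 - <<'E'
from h import *
snap("top","top7");snap("side","side7")
print(fit(["side7"],(.4755,-.389),8,.002),fit(["top7"],(.4755,-.389),8,.002),fit(["top7","side7"],(.408,.039),8,.002))
go(.4755,-.390,.17,175.1)
E
```

```text
[216.579   0.476  -0.393] [81.108  0.474 -0.373] [3.70549e+02 4.06000e-01 3.90000e-02]
turn -0.0 dx 80.8 dy -147.8 dz 93.6 dist 193.0
```

Request:
step_arm(steps=[1, 20, -37, 0, 0, 1, 20, -37, 0, 0, 1, 20, -37, 20, 0, 1, 21, -37, 40, 0, 1, 0, 0, 30, 0, 1, 0, 0, 0, 0, 1, 0, 0, 0, 0])

```text
time_s: 37.92
tool_pos: [0.4761, -0.3895, 0.3368]
tool_rot: [180.0, 0.0, 175.2]
force: [0.9, -0.8, -0.3]
grip_width: 0.087
grasp_force: 0.0
```

```bash
python3 - <<'E'
from h import *
go(.4755,-.3905,.072,175.1)
E
```

```text
turn 0.1 dx 0.6 dy -1.0 dz 100.8 dist 101.0
```

Request:
step_arm(steps=[1, 0.5, -1, 30, 0, 1, 0, 0, 40, 0, 1, 0, 0, 20, 0, 1, 0, 0, 10, 0, 1, 0, 0, 0, 0, 0.5, 0, 0, 0, 0, 0.5, 0, 0, 0, 0, 0.5, 0, 0, 0, 0, 0.5, 0, 0, 0, 0])

```text
time_s: 39.05
tool_pos: [0.4752, -0.3911, 0.2371]
tool_rot: [-180.0, 0.1, 175.1]
force: [0.2, 1.2, 5.2]
grip_width: 0.0696
grasp_force: 20.0
```

Request:
step_arm(steps=[0.5, 0, 0, -20, 0, 0.5, 0, 0, -40, 0, 0.5, 0, 0, -50, 0, 0.5, 0, 0, -50, 0, 0.5, 0, 0, -35, 0, 0.5, -20, 37, 0, 0, 0.5, -20, 37, 0, 0, 0.5, -20, 37, 0, 0, 0.5, -21, 37, 0, 0, 0.5, 0, 0, 0, 0, 0.5, 0, 0, 0, 0])

```text
time_s: 40.42
tool_pos: [0.5676, -0.2511, 0.4317]
tool_rot: [-179.9, -0.0, 175.1]
force: [-0.6, -0.5, -0.8]
grip_width: 0.0695
grasp_force: 20.0
```

```bash
python3 - <<'E'
from h import *
go(.5685,-.250,.175,175.1)
E
```

```text
turn -0.0 dx -0.8 dy 1.2 dz 92.7 dist 93.0
```

Request:
step_arm(steps=[0.5, -1, 1, 0, 0, 0.5, 0, 0, 25, 0, 0.5, 0, 0, 25, 0, 0.5, 0, 0, 15, 0, 0.5, 0, 0, 10, 0, 0.5, 0, 0, 6, 0, 0.5, 0, 0, 4, 0, 0.5, 0, 0, 3, 0, 0.5, 0, 0, 2, 0, 0.5, 0, 0, 1, 0, 0.5, 0, 0, 0, 0])

```text
time_s: 41.8
tool_pos: [0.5692, -0.2497, 0.3403]
tool_rot: [-180.0, 0.0, 175.1]
force: [-0.8, -0.5, -1.4]
grip_width: 0.0694
grasp_force: 20.0
```

Request:
step_arm(steps=[0.5, 0, 0, 1, 0, 0.5, 0, 0, 1, 0, 0.5, 0, 0, 0, 0])

```text
time_s: 42.18
tool_pos: [0.5693, -0.2501, 0.3392]
tool_rot: [-180.0, 0.1, 175.1]
force: [-1.8, -0.2, 4.2]
grip_width: 0.0694
grasp_force: 20.0
```

Request:
step_arm(steps=[1, 0, 0, 0, 0, 1, 0, 0, 0, 0, 1, 0, 0, -20, 0, 1, 0, 0, -50, 0, 1, 0, 0, -30, 0, 1, 0, 0, 0, 0])

```text
time_s: 42.92
tool_pos: [0.5697, -0.2502, 0.4427]
tool_rot: [-179.9, 0.4, 175.1]
force: [-0.2, -0.4, 0.1]
grip_width: 0.087
grasp_force: 0.0
```

```bash
python3 - <<'E'
from h import *
snap("top","top8");snap("side","side8")
print(fit(["top8","side8"],(.408,.039),8,.002))
go(.408,.039,.24,175.1)
E
```

```text
[3.70154e+02 4.06000e-01 3.90000e-02]
turn 0.0 dx 185.3 dy 273.6 dz 34.8 dist 332.0
```

Request:
step_arm(steps=[1, 26, 39, 0, 0, 1, 26, 39, 0, 0, 1, 26, 39, 0, 0, 1, 27, 39, 0, 0, 1, 27, 39, 0, 0, 1, 27, 39, 0, 0, 1, 26, 39, 30, 0, 1, 0, 0, 40, 0, 1, 0, 0, 30, 0, 1, 0, 0, 0, 0, 1, 0, 0, 0, 0])

```text
time_s: 44.4
tool_pos: [0.4085, 0.0382, 0.339]
tool_rot: [180.0, 0.0, 175.1]
force: [1.1, 0.1, 0.0]
grip_width: 0.0869
grasp_force: 0.0
```

```bash
python3 - <<'E'
from h import *
go(.4075,.039,.072,175.1)
E
```

```text
turn -0.0 dx 1.1 dy 0.7 dz 103.0 dist 103.0
```

Request:
step_arm(steps=[1, 1, 0.5, 30, 0, 1, 0, 0, 40, 0, 1, 0, 0, 23, 0, 1, 0, 0, 9, 0, 1, 0, 0, 0, 0, 0.5, 0, 0, 0, 0, 0.5, 0, 0, 0, 0, 0.5, 0, 0, 0, 0, 0.5, 0, 0, 0, 0])

```text
time_s: 45.52
tool_pos: [0.4078, 0.039, 0.237]
tool_rot: [180.0, 0.1, 175.1]
force: [-0.1, 0.8, 3.2]
grip_width: 0.0673
grasp_force: 19.9
```

Request:
step_arm(steps=[0.5, 0, 0, -20, 0, 0.5, 0, 0, -40, 0, 0.5, 0, 0, -50, 0, 0.5, 0, 0, -50, 0, 0.5, 0, 0, -55, 0, 0.5, -27, -39, 0, 0, 0.5, -27, -39, 0, 0, 0.5, -27, -39, 0, 0, 0.5, 0, 0, 0, 0, 0.5, 0, 0, 0, 0])

```text
time_s: 46.78
tool_pos: [0.4778, -0.0842, 0.4506]
tool_rot: [180.0, -0.1, 175.1]
force: [-0.3, 0.5, -1.3]
grip_width: 0.0676
grasp_force: 19.9
```

```bash
python3 - <<'E'
from h import *
go(.569,-.250,.207,175.1)
E
```

```text
turn 0.0 dx -105.1 dy -157.4 dz 79.6 dist 205.0
```

Request:
step_arm(steps=[0.5, -26, -39, 0, 0, 0.5, -26, -39, 0, 0, 0.5, -26, -39, 0, 0, 0.5, -27, -40, 0, 0, 0.5, 0, 0, 0, 0, 0.5, 0, 0, 0, 0])

```text
time_s: 47.52
tool_pos: [0.5693, -0.2484, 0.4506]
tool_rot: [179.9, -0.1, 175.2]
force: [-0.6, 1.1, -1.0]
grip_width: 0.0672
grasp_force: 20.0
```

```bash
python3 - <<'E'
from h import *
go(.569,-.250,.207,175.1)
E
```

```text
turn 0.1 dx 0.2 dy -1.6 dz 79.6 dist 80.0
```

Request:
step_arm(steps=[0.5, 0, -1.5, 0, 0, 0.5, 0, 0, 20, 0, 0.5, 0, 0, 20, 0, 0.5, 0, 0, 15, 0, 0.5, 0, 0, 9, 0, 0.5, 0, 0, 6, 0, 0.5, 0, 0, 4, 0, 0.5, 0, 0, 2, 0, 0.5, 0, 0, 1, 0, 0.5, 0, 0, 0, 0])

```text
time_s: 48.78
tool_pos: [0.5691, -0.2515, 0.3745]
tool_rot: [180.0, 0.0, 175.1]
force: [-0.1, 0.3, -1.2]
grip_width: 0.0674
grasp_force: 20.0
```

Request:
step_arm(steps=[0.5, 0, 0, 1.5, 0, 0.5, 0, 0, 1, 0, 0.5, 0, 0, 1, 0, 0.5, 0, 0, 0, 0])

```text
time_s: 49.28
tool_pos: [0.5691, -0.2516, 0.3713]
tool_rot: [180.0, 0.0, 175.1]
force: [-0.8, 1.2, 2.4]
grip_width: 0.0676
grasp_force: 20.0
```

Seated. I'll release, rise, move aside and check.

Request:
step_arm(steps=[1, 0, 0, 0, 0, 1, 0, 0, 0, 0, 1, 0, 0, -20, 0, 1, 0, 0, -40, 0, 1, 0, 0, -40, 0, 1, 40, 40, 0, 0, 1, 40, 40, 0, 0, 1, 40, 40, 0, 0, 1, 0, 0, 0, 0, 1, 0, 0, 0, 0])

```text
time_s: 50.52
tool_pos: [0.4598, -0.1225, 0.4722]
tool_rot: [180.0, 0.2, 175.1]
force: [-0.4, -1.2, 0.2]
grip_width: 0.0869
grasp_force: 0.0
```

```bash
python3 - <<'E'
from h import *
snap("side","side9");snap("top","top9")
a=cv2.imread("pics/top9.png")[90:290,70:400];b=cv2.imread("pics/side9.png")[60:340,140:390]
b=cv2.resize(b,None,fx=200/280,fy=200/280,interpolation=cv2.INTER_AREA) if 0 else b
a=cv2.resize(a,(462,280),interpolation=cv2.INTER_CUBIC)
cv2.imwrite("pics/m9.png",cv2.convertScaleAbs(cv2.resize(np.hstack([a,b]),(796,313),interpolation=cv2.INTER_CUBIC),alpha=1.3))
print(fit(["side9","top9"],(.568,-.250),8,.001,z=.214))
E
```

```text
[ 3.42208e+02  5.68000e-01 -2.53000e-01]
```

View pics/m9.png

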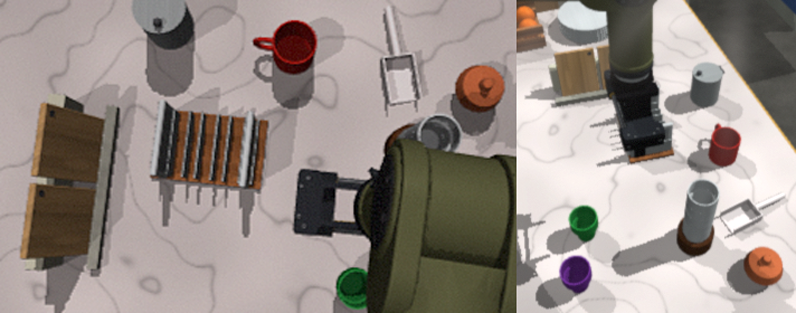

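The stack stands straight in the holder (right crop 700,210). Both boards lean at the wall, and the plates, mug, burner and scoop are undisturbed. One close crop will check the board feet against the kerb.

```bash
python3 - <<'E'
from h import *
a=cv2.imread("pics/top9.png")[145:270,78:158]
cv2.imwrite("pics/m10.png",cv2.convertScaleAbs(cv2.resize(a,None,fx=4.5,fy=4.5,interpolation=cv2.INTER_CUBIC),alpha=1.5))
for x in(.125,.005,-.005,-.125):
    for y,z in((-.048,.02),(-.048,.005),(-.038,.005)): 
        p=proj("top9",[*wall(x,y),z]); print(x,y,z,((p-[78,145]+.5)*4.5).round())
E
```

```text
0.125 -0.048 0.02 [267.  93.]
0.125 -0.048 0.005 [274.  97.]
0.125 -0.038 0.005 [259.  96.]
0.005 -0.048 0.02 [244. 280.]
0.005 -0.048 0.005 [252. 281.]
0.005 -0.038 0.005 [236. 280.]
-0.005 -0.048 0.02 [242. 296.]
-0.005 -0.048 0.005 [250. 297.]
-0.005 -0.038 0.005 [234. 295.]
-0.125 -0.048 0.02 [218. 487.]
-0.125 -0.048 0.005 [227. 484.]
-0.125 -0.038 0.005 [211. 483.]
```

View pics/m10.png

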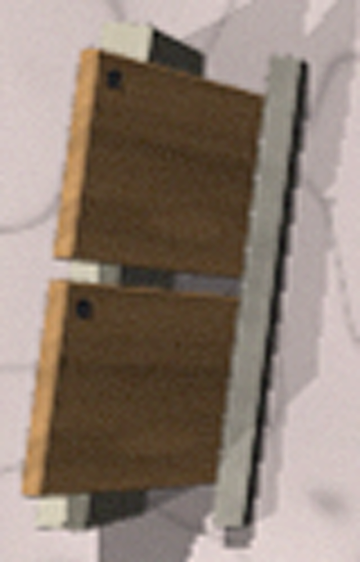

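The crop shows both board feet flush with the kerb's inner edge, from (262,95) to (217,485), and both boards square to the wall. I'll hand the job in.

```bash
python3 -c "
from cell import env
print(env.sign_off())"
```

```text
the job is handed in; nothing more can be done
None
```

Job handed in: both boards lean side by side with their feet at the kerb, all five aluminium tumblers stand in one straight stack in the holder, and the final pictures show the plates, mug, burner and scoop undisturbed (the hand-in gave no verdict).

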